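# Park the microscope after a cell count

## Task

The count is finished, so park the microscope. First turn its nosepiece click by click, pushing gently and sideways on the objective barrels, until the red-banded lowest-power objective has clicked in over the stage, and let go of it. Then take the glass counting chamber off the stage without knocking it on the objectives and lay it flat, right way up and gently in the steel tray, never dropping it; leave everything else on the bench where it stands.

Things in the scene. Friction and masses are not known exactly. Their poses are not given: they have to be found in the camera images.
- microscope: White upright microscope fixed to the bench, side-on to the robot. Origin on the bench below the optical axis; own +x from the eyepieces (front) to the pillar (back), own +y out of the side facing the robot, z up. In its frame, mm: foot x -105..165, y -85..85, z 0..42; pillar x 95..163, y -33..33, z to 284; focus knobs at x 128, z 78, radius 26, out to y 77 both sides.
- optical_axis (a point): On the optical axis at the stage's top, (0, 0, 104) mm in the microscope's frame, axes alike. Black stage plate x -67..83, y -75..75 mm from here. On it, 4 mm high: slide-holder bar behind the chamber's far half (x 21..30, y -39..-5), its end arm (x -18..26, y -45..-39), its carrier (x 22..58, y -54..-38) and a slide-way along the back (x 55..77).
- overhang (a point): On the optical axis, at the underside of the white arm that overhangs stage and nosepiece, (0, 0, 245) mm in the microscope's frame. Arm: x -59..163, y -31..31, z 245..293 mm. Binocular head on top of it: x -85..46, y -55..55, up to z 359; eyepieces rise forwards from it to x -165, z 410. Nothing overhangs on the robot's side beyond that.
- nosepiece: Revolving nosepiece: dark knurled ring 80 mm across, 16 mm thick, bevelled below from radius 24 (6 mm up at the rim). Origin: centre of its lower face, fixed at (-27, 0, 207) mm in the microscope's frame. Own z: turning axis, up, leaning 15 degrees towards the pillar (+x); turns endlessly both ways. Four clicks 90 degrees apart, each with one objective upright on the optical axis.
- near_barrel (a point): Where the centre line of the barrel on the robot's side passes 27 mm below the ring when the nosepiece is in a click, 35 mm from the turning axis; axes as the microscope. Pushed towards the pillar (+x) this barrel comes round onto the optical axis; pushed to the front, the other way. The click resists with about 2 to 5 N here; once over 45 degrees on, it snaps to the next click when free to.
- red_lens (a point): Front lens (lower tip) of the red-banded objective. All four are screwed in 28 mm from the turning axis and splay out 15 degrees from it; this one on the nosepiece's own +x side. Barrels 22 mm in diameter (collar 24 mm for the top 8 mm), tapering over the last 10 mm; this one 42 mm long. Never the one in use at the start. Clicked in, it stands upright on the optical axis.
- yellow_lens (a point): Front lens of the yellow-banded objective, 48 mm long, on the nosepiece's own +y side.
- blue_lens (a point): Front lens of the blue-banded objective, 58.5 mm long, opposite the red one.
- white_lens (a point): Front lens of the white-banded objective, 59.5 mm long, on the nosepiece's own -y side.
- chamber_mid (a point): Centre of the glass counting chamber, a flat pale glass block 76 x 35 x 6 mm (40 g) lying on the stage, half its thickness above it; own x along its length, z up through its face with the two small counting grids. It lies across the stage, one end reaching 56 to 62 mm from the optical axis towards the robot; that end is free on both long sides.
- chamber: The same glass counting chamber; origin at the centre of its underside.
- tray: Shallow open metal tray fixed to the bench, 200 (own x) x 140 (own y) x 20 mm, walls and floor 3 mm thick, to the left or right of the microscope. Origin at the centre of its underside; inner floor at z 3 mm.
- tube_rack: Bystander: black tube rack 210 x 110 x 60 mm with white-capped tubes of red medium, 118 mm high over the caps; left or right of the microscope, opposite the tray. Origin under its centre.
- oil_bottle: Bystander: small amber dropper bottle, 34 mm across, 95 mm high. Origin under its centre.
- tally_counter: Bystander: round chrome hand counter, 48 mm across, 36 mm high. Origin under its centre.
- cover_box: Bystander: white and blue box of cover glasses, 46 x 40 x 18 mm, right of the microscope. Origin under its centre.
- marker: Bystander: marker pen, 135 mm long, 12 mm thick, lying beyond the microscope. Origin under its middle.
Not all that is in view belongs to the job. What is shaped like the chamber but blue, green or purple is not meant.

How it is judged:
On the way, in this order (a step that is already met when the one before it is completed fails the run):
1. the red-banded objective is clicked in on the optical axis and let go, the chamber still on the stage (horizontal distance between red_lens and optical_axis below 0.003 m and angular speed of nosepiece below 0.1 rad/s and distance between chamber_mid and optical_axis below 0.05 m and height (world z) of chamber_mid above 0.102 m and contact force between the fingers and nosepiece below 0.1 N), for 0.2 s.
2. the chamber lies flat in the tray, released (x of chamber_mid in the frame of tray between -0.085 and 0.085 m and y of chamber_mid in the frame of tray between -0.06 and 0.06 m and z of chamber_mid in the frame of tray between 0.003 and 0.009 m and angle between chamber_mid's own z axis and vertical below 0.08 rad and linear speed of chamber below 0.02 m/s and contact force between the fingers and chamber below 0.1 N), for 0.2 s.
At the end, for the whole second after the job is handed in: The red objective's lens is within 3 mm of the optical axis and the nosepiece is at rest; the counting chamber lies at rest in the tray, flat on its floor (within 0.08 rad, grids up), its centre within the tray (85 mm along and 60 mm across from the tray's centre), released (all of step 2 and horizontal distance between red_lens and optical_axis below 0.003 m and angular speed of each of nosepiece, chamber below 0.1 rad/s); the robot touches nothing.
It fails at once if the chamber is knocked on the objectives (contact force between chamber and nosepiece above 1 N).
It fails at once if the chamber is dropped (falls free faster than 0.5 m/s) (linear speed of chamber above 0.5 m/s and contact force between the fingers and chamber below 0.05 N).
It fails at once if the microscope or its nosepiece is struck or shoved with more than 30 N (contact force between any of the fingers, the arm and microscope above 30 N).
It fails at once if a bystander is moved by more than 20 mm (distance of any of tube_rack, oil_bottle, tally_counter, cover_box, marker from where it was at the start of the episode above 0.02 m).
It also fails if it takes over 61 s, if anything falls off the work surface, if the arm or the gripper's body presses on something with over 40 N, if the wrist force passes 120 N, or if a joint passes its speed limit or range.

## Robot

A 6-joint arm with a two-finger parallel gripper is mounted at the origin on the work surface. World frame = base frame: x ahead of the robot, y to its left, z up, the work surface at z = 0. Lengths are in m, angles in rad, forces in N, time in s.
With the tool pointing down it reaches from about 0.375 to 0.9 m from the base axis. Payload 3.1 kg.
Tool frame: the origin (TCP) lies midway between the tips of the shut fingers; the grasp point (between the pads) lies 19 mm behind it (robot.grip_depth is the distance from the TCP to the grasp point, in m); z points along the fingers, y is the direction in which the jaws open and shut (so a half turn about z gives the same grasp; the last joint's range is limited). The gripper opens to 87 mm and grips with 3 to 60 N. Pads are 19 mm wide; open, the fingers measure 117 mm over their backs; the gripper's body (75 mm by 190 mm) begins 51 mm behind the grasp point.
Start: joints at [-1.405, 0.527, 1.433, -0, 1.181, -0.178], TCP at [0.211, -0.588, 0.223] pointing down, gripper open.
Joint ranges: [-3.08, 3.08], [-0.75, 2.2], [0.22, 2.44], [-1.43, 4.57], [0, 2.65], [-2.85, 2.85]. Speed limits (rad/s): [2.79, 2.79, 3.14, 3.14, 3.14, 3.14].

## Interface

Orientations are given as a unit quaternion [x, y, z, w].
In Python, from rig import robot gives the robot as it stands.
- The arm moves only by the tool carry_out, never from a script. Its arguments are lists of equal length, an entry for each row: "dr": the turn, a rotation vector about the world's x, y, z in rad, a list of three; "translation": the shift along the world's x, y, z in cm, a list of three; "grip": the opening, from 0 (shut) to 1 (fully open). A call has 1 to 20 rows; each row is the pose to reach, as a shift and turn from the pose commanded when the call began; what a row does not reach only later rows make up. A row lasts 1/12 s, in which the tool goes at most 41.7 mm and 7.16 degrees, less where a joint would pass 70% of its speed; a pose out of reach is approached as far as the arm can. A call with a gripper value outside its range is refused whole. The fingers move at their own pace and stop on an object; "newtons" is the grip in N (left out, the last holds). Time passes only in rows, so rows that repeat a pose let the fingers close. It gives the time, the measured TCP pose, the force and the opening at its end, in the units of the state.
- robot.get_obs(): the state, without advancing time (a new reading comes with each control period).
- robot.camera(name): name is "scene" or "top" or "wrist"; returns a dict with "color" (420x560x3 uint8, blue, green, red), "camera_matrix" (3x3 intrinsics, pixels), "dist_coeffs" ([k1, k2, p1, p2, k3] as OpenCV has them; the pictures are not rectified), "T" (4x4, takes a point from camera to world coordinates). Camera axes: x right, y down, z forward; pixel columns grow to the right and rows downward; lengths in m; the calibration is good to about 2 mm. A picture is of the moment at which its call begins. There is no depth.
- robot.hand_in(): hands the job in, once; it reports no verdict.
The state is a dict: "time": time; "q": joint angles; "joint_velocities": joint speeds; "joint_torque": joint torques, N m; "position": TCP position; "tool_rot": TCP orientation; "ft_force": force on the tool from outside, world axes, zero at the start; "moment": the same for the moment, N m; "grip_width": finger opening in m.
Only numpy, scipy, OpenCV 4.12 (cv2) and the standard library are available. Lean on these libraries where they do the work, as an engineer would, in place of code of your own. Each camera call takes 0.05 s, during which the arm holds its last target. There are 200 camera calls.

## Working session

There is one attempt and no reset: what is moved stays moved. The work goes in short steps, Python scripts to look and compute and a tool call to move; the robot and the scene stay as the last step left them, time stands still between calls to the robot, and variables do not carry over. Pictures are saved under pics/ and viewed, about 8 in all and at most 12, crops included, and the job is handed in when it is done.

Besides the shell and the picture viewer there is one more tool, called by a JSON object that holds its "name" and its "arguments", one argument or row to a line. carry_out: Moves the arm, as the interface text tells. Its arguments: {"type":"object","properties":{"dr":{"type":"array"},"translation":{"type":"array"},"grip":{"type":"array"},"newtons":{"type":"number"}},"required":["dr","translation","grip"]}

```bash
ls; mkdir -p pics; cat > h.py <<'E'
import numpy as np, cv2
from rig import robot
def shot(n,f):
    c=robot.camera(n); cv2.imwrite('pics/%s.png'%f,c['color']); np.savez('pics/%s.npz'%f,**{k:np.array(v) for k,v in c.items()}); return c
def load(f): return dict(np.load('pics/%s.npz'%f))
def ray(c,uv):
    p=cv2.undistortPoints(np.array([[uv]],float),c['camera_matrix'],c['dist_coeffs'])[0,0]
    d=c['T'][:3,:3]@np.array([p[0],p[1],1]); return c['T'][:3,3],d/np.linalg.norm(d)
def onz(c,uv,z):
    o,d=ray(c,uv); return o+d*(z-o[2])/d[2]
def proj(c,P):
    T=np.linalg.inv(c['T']); r=cv2.Rodrigues(T[:3,:3])[0]
    return cv2.projectPoints(np.array(P,float).reshape(-1,3),r,T[:3,3],c['camera_matrix'],c['dist_coeffs'])[0][:,0]
E
python3 - <<'E'
from h import *
print(robot.get_obs())
a=shot('scene','s0');b=shot('top','t0')
for c in(a,b): print(c['T'].round(3),c['camera_matrix'])
E
```

```text
pics
{'time': 0.0, 'q': array([-1.40550445e+00,  5.28469688e-01,  1.43393322e+00, -2.51010736e-06,
        1.18137547e+00, -1.78490403e-01]), 'joint_velocities': array([-0.00020259,  0.00084387, -0.00015753, -0.00049362,  0.00083769,
       -0.00060457]), 'joint_torque': array([-1.11276433e-03, -4.40045643e+01, -1.76593173e+01,  6.34008832e-02,
        5.82415354e-02, -1.63677792e-04]), 'position': array([ 0.2105647 , -0.58767077,  0.22155964]), 'tool_rot': array([ 9.85262387e-01,  1.71046293e-01,  6.05146926e-06, -1.09284259e-03]), 'ft_force': array([0.05530902, 0.72335853, 0.18867306]), 'moment': array([0.01932281, 0.00788846, 0.04624928]), 'grip_width': 0.0871032509372471}
[[ 0.803  0.376 -0.462  1.116]
 [ 0.595 -0.525  0.608 -0.644]
 [-0.014 -0.764 -0.646  0.83 ]
 [ 0.     0.     0.     1.   ]] [[430.6509785    0.         281.01950703]
 [  0.         430.6509785  215.39282657]
 [  0.           0.           1.        ]]
[[-2.000e-02 -9.960e-01  8.500e-02  5.020e-01]
 [-1.000e+00  2.000e-02  1.000e-03 -5.000e-03]
 [-3.000e-03 -8.500e-02 -9.960e-01  1.471e+00]
 [ 0.000e+00  0.000e+00  0.000e+00  1.000e+00]] [[464.90030039   0.         272.01746507]
 [  0.         464.90030039 215.07174824]
 [  0.           0.           1.        ]]
```

View pics/s0.png

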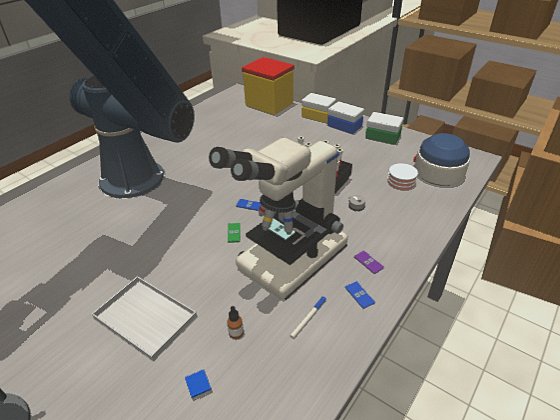

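View pics/t0.png

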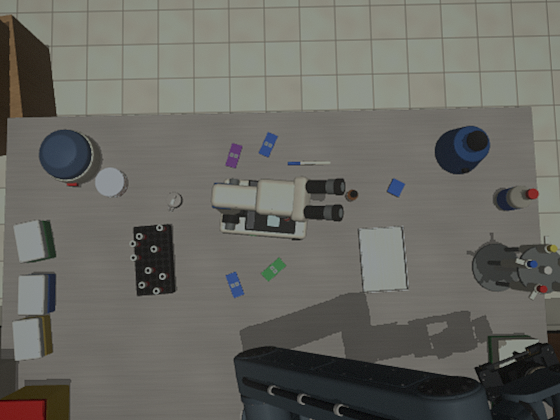

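The scene view looks from beyond the bench, with the microscope at (290,215) and the tray at (145,315). In the top view the pillar is to the left (+y), the eyepieces are at (325,200), the chamber end is at (273,221) and the tray is at (384,258). I'll zoom in on both.

```bash
python3 - <<'E'
from h import *
a=load('s0')['color'][140:300,195:365];b=load('t0')['color'][165:255,200:360]
a=cv2.resize(a,None,fx=3.5,fy=3.5,interpolation=cv2.INTER_CUBIC);b=cv2.resize(b,None,fx=5,fy=5,interpolation=cv2.INTER_CUBIC)
cv2.imwrite('pics/ca.png',a);cv2.imwrite('pics/cb.png',b)
E
```

```text
(no output)
```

View pics/ca.png

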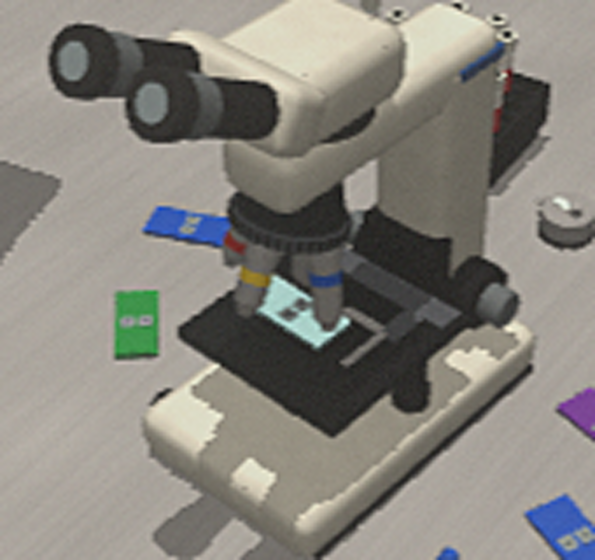

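View pics/cb.png

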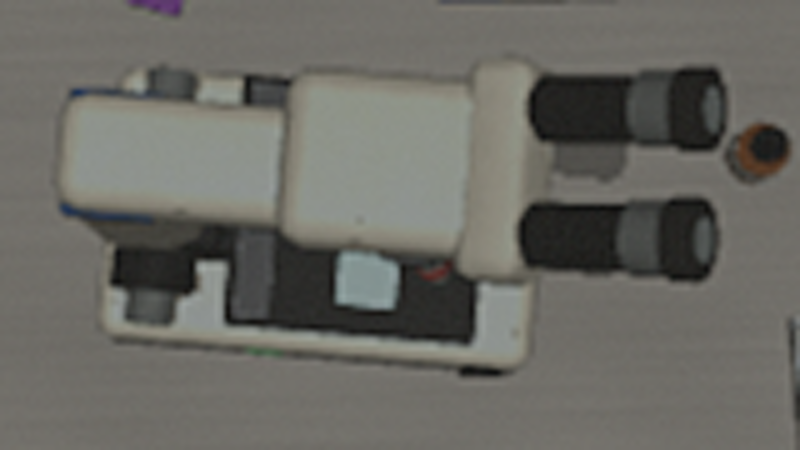

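The red-banded barrel is on the robot's side at scene crop (235,245), with yellow in front, blue on the far side and white in use. One push towards the pillar (world +y) should bring red in. Next I'll measure the microscope, chamber and tray.

```bash
python3 - <<'E'
from h import *
s=load('s0');t=load('t0')
f=lambda c:(c[0]/5+200-.4,c[1]/5+165-.4); g=lambda c:(c[0]/3.5+195-.35,c[1]/3.5+140-.35)
A=onz(t,f((228,322)),.104);B=onz(t,f((474,342)),.104)
print('stage near corners back/front',A,B,np.linalg.norm(A-B))
C=onz(s,g((332,436)),.104);D=onz(s,g((180,332)),.104)
print('scene far-front, near-front',C,D,np.linalg.norm(C-D))
M=[];W=[]
for m,w in(((83,75),A),((-67,75),B),((-67,-75),C),((-67,75),D)): M.append(complex(*m)/1e3);W.append(complex(w[0],w[1]))
M=np.array(M);W=np.array(W)
Mc=M-M.mean();Wc=W-W.mean();k=(Wc*Mc.conj()).sum();k/=abs(k);o=W.mean()-k*M.mean()
print('yaw',np.angle(k),'origin',o,'res',abs(W-k*M-o))
np.savez('ms.npz',k=k,o=o)
# chamber mask
for n,c,box in(('t',t,(205,235,255,290)),('s',s,(205,260,255,310))):
    im=c['color'];h=cv2.cvtColor(im,cv2.COLOR_BGR2HSV)
    m=((im[...,0].astype(int)-im[...,2]>12)&(im[...,1]>120)).astype(np.uint8)
    z=np.zeros_like(m);z[box[0]:box[1],box[2]:box[3]]=m[box[0]:box[1],box[2]:box[3]]
    cs=cv2.findContours(z,0,2)[0]
    q=max(cs,key=cv2.contourArea); r=cv2.boxPoints(cv2.minAreaRect(q));
    print(n,cv2.contourArea(q),r.round(1).tolist())
    for p in r:
        w=onz(c,p,.110);l=(complex(w[0],w[1])-o)/k;print(np.round([w[0],w[1],l.real,l.imag],4))
# tray
im=t['color'];m=(im.min(2)>150).astype(np.uint8);z=np.zeros_like(m);z[215:305,345:425]=m[215:305,345:425]
q=max(cv2.findContours(z,0,2)[0],key=cv2.contourArea);r=cv2.minAreaRect(q);print('tray',r)
for p in cv2.boxPoints(r):print(onz(t,p,.003).round(3),onz(t,p,.02).round(3))
ob=robot.get_obs()
E
```

```text
stage near corners back/front [0.57810335 0.07638505 0.104     ] [ 0.56337277 -0.06811505  0.104     ] 0.1452489852709084
scene far-front, near-front [ 0.71649908 -0.08774133  0.104     ] [ 0.57007049 -0.06889494  0.104     ] 0.14763643597380782
yaw 1.4735916519604297 origin (0.6471974192525192-0.011370263281699097j) res [0.00328807 0.00377335 0.00267247 0.0044393 ]
t 91.0 [[266.79998779296875, 224.8000030517578], [268.0, 215.10000610351562], [279.1000061035156, 216.5], [277.79998779296875, 226.1999969482422]]
[0.5887 0.0126 0.0182 0.0606]
[0.6172 0.0085 0.0168 0.0318]
[ 0.6125 -0.024  -0.0159  0.0333]
[ 0.5839 -0.0198 -0.0145  0.0621]
s 159.5 [[267.3999938964844, 227.89999389648438], [273.29998779296875, 218.3000030517578], [294.3999938964844, 231.3000030517578], [288.5, 240.89999389648438]]
[ 0.6022 -0.0236 -0.0165  0.0436]
[0.5919 0.0144 0.0203 0.0576]
[ 0.6646  0.0055  0.0185 -0.0157]
[ 0.6729 -0.031  -0.017  -0.0275]
tray ((405.0, 287.0), (0.0, 0.0), 0.0)
[ 0.392 -0.414  0.003] [ 0.393 -0.409  0.02 ]
[ 0.392 -0.414  0.003] [ 0.393 -0.409  0.02 ]
[ 0.392 -0.414  0.003] [ 0.393 -0.409  0.02 ]
[ 0.392 -0.414  0.003] [ 0.393 -0.409  0.02 ]
```

```bash
cat >> h.py <<'E'
from scipy.spatial.transform import Rotation as Ro
K=np.load('ms.npz')
def w(x,y,z):
    p=K['o']+K['k']*complex(x,y)/1e3; return np.array([p.real,p.imag,z/1e3])
def loc(p):
    l=(complex(p[0],p[1])-K['o'])/K['k']*1e3; return np.array([l.real,l.imag,p[2]*1e3])
def tgt(tilt):  # tool rotation, jaw along -ms x
    e=np.array([K['k'].real,K['k'].imag,0]); inn=np.array([e[1],-e[0],0])
    z=np.sin(tilt)*inn+np.array([0,0,-np.cos(tilt)]); y=-e; return Ro.from_matrix(np.c_[np.cross(y,z),y,z])
def need(xyz,tilt):
    o=robot.get_obs(); return (tgt(tilt)*Ro.from_quat(o['tool_rot']).inv()).as_rotvec().round(4),((w(*xyz)-o['position'])*100).round(2)
E
python3 - <<'E'
from h import *
for p,t in(((-34,107,227),np.pi/3),((-34,107,227),.8)): print(need(p,t))
t=load('t0');im=t['color']
g=cv2.cvtColor(im,6);m=(g>135).astype(np.uint8);z=np.zeros_like(m);z[215:300,350:420]=m[215:300,350:420];z=cv2.morphologyEx(z,2,np.ones((3,3)))
r=cv2.minAreaRect(max(cv2.findContours(z,0,2)[0],key=cv2.contourArea));print('tray',r)
b=[onz(t,p,.012) for p in cv2.boxPoints(r)];print(np.round(b,3),np.mean(b,0))
E
```

```text
(array([ 0.1279, -1.047 , -0.4007]), array([32.68, 55.29,  0.54]))
(array([ 0.0972, -0.8   , -0.4179]), array([32.68, 55.29,  0.54]))
tray ((382.2029113769531, 258.1382141113281), (61.35720443725586, 41.1860237121582), 85.60128784179688)
[[ 0.576 -0.276  0.012]
 [ 0.583 -0.406  0.012]
 [ 0.392 -0.412  0.012]
 [ 0.385 -0.284  0.012]] [ 0.48397434 -0.34449995  0.012     ]
```

{"name": "carry_out", "arguments": {
  "dr": [
    [0.06,-0.5,-0.2],
    [0.06,-0.5,-0.2],
    [0.06,-0.5,-0.2],
    [0.06,-0.5,-0.2],
    [0.06,-0.5,-0.2],
    [0.06,-0.5,-0.2],
    [0.06,-0.5,-0.2],
    [0.06,-0.5,-0.2],
    [0.128,-1.047,-0.4],
    [0.128,-1.047,-0.4],
    [0.128,-1.047,-0.4],
    [0.128,-1.047,-0.4],
    [0.128,-1.047,-0.4],
    [0.128,-1.047,-0.4],
    [0.128,-1.047,-0.4],
    [0.128,-1.047,-0.4],
    [0.128,-1.047,-0.4],
    [0.128,-1.047,-0.4],
    [0.128,-1.047,-0.4],
    [0.128,-1.047,-0.4]
  ],
  "translation": [
    [14,26,8],
    [14,26,8],
    [14,26,8],
    [14,26,8],
    [14,26,8],
    [14,26,8],
    [14,26,8],
    [14,26,8],
    [30,55,6],
    [30,55,6],
    [30,55,6],
    [30,55,6],
    [30,55,6],
    [30,55,6],
    [30,55,6],
    [30,55,6],
    [30,55,6],
    [30,55,6],
    [30,55,6],
    [30,55,6]
  ],
  "grip": [0.5,0.5,0.5,0.5,0.5,0.5,0.5,0.5,0.5,0.5,0.5,0.5,0.5,0.5,0.5,0.5,0.5,0.5,0.5,0.5],
  "newtons": 20
}}

```text
time: 1.77
position: [0.5103, -0.0324, 0.2813]
tool_rot: [0.866, -0.038, 0.498, 0.022]
ft_force: [-0.3, 0.3, 0.0]
grip_width: 0.0433
```

```bash
python3 - <<'E'
from h import *
o=robot.get_obs();print(o['time'],o['q'].round(2),o['position'],loc(o['position']),o['grip_width'])
print(need((-34,60,200),np.pi/3),Ro.from_quat(o['tool_rot']).as_matrix()[:,2])
shot('wrist','w1')
E
```

```text
1.7667 [-0.5   0.28  2.43  2.55  0.67 -1.3 ] [ 0.5102613  -0.03239346  0.28129804] [-34.21383681 134.24935696 281.29804077] 0.043263273523464235
(array([ 0.0002, -0.0034, -0.0088]), array([ 7.39, -0.7 , -8.13])) [ 0.86093264 -0.07650756 -0.50293298]
```

View pics/w1.png

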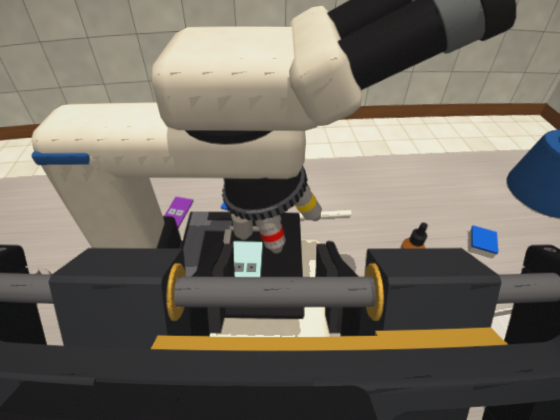

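The wrist view shows the red barrel at about (270,235) between the fingers, with the chamber's end below it at (247,260). I'll check the pose model against this view.

```bash
python3 - <<'E'
from h import *
c=load('w1');im=c['color'].astype(int)
P={'redtip':(-37.5,38.9,168),'near':(-34,35,181),'yellow':(-27-10.5-38,0,207-44.8+10),'stageBL':(83,-75,104),'stageFR':(-67,-75,104)}
for k,v in P.items(): print(k,proj(c,w(*v)).round(1))
m=((im[...,2]>130)&(im[...,1]<60)).astype(np.uint8);m[:190]=0;m[260:]=0;ys,xs=np.nonzero(m);print('redband',xs.mean(),ys.mean(),xs.min(),xs.max(),ys.min(),ys.max())
o2,d2=ray(c,(xs.mean(),ys.mean()))
s=load('s0');t=load('t0')
for z in(180,185,190): print(z,loc(o2+d2*(z/1e3-o2[2])/d2[2]))
m=((im[...,0]-im[...,2]>12)&(im[...,1]>150)&(im[...,0]>150)).astype(np.uint8);z=np.zeros_like(m);z[235:282,228:270]=m[235:282,228:270]
r=cv2.minAreaRect(max(cv2.findContours(z,0,2)[0],key=cv2.contourArea));b=cv2.boxPoints(r)
for p in b: print(p.round(1),loc(onz(c,p,.11)).round(1))
E
```

```text
redtip [[279.2 247.4]]
near [[275.7 235.9]]
yellow [[315.3 215.8]]
stageBL [[190.8 208.9]]
stageFR [[300.5 209.6]]
redband 267.18548387096774 234.2741935483871 178 282 201 241
180 [-25.73655812  32.18691399 180.        ]
185 [-25.92838656  36.3477853  185.        ]
190 [-26.12021499  40.50865662 190.        ]
[234. 242.] [ 17.2 -13.4 110. ]
[261. 242.] [-15.8 -13.8 110. ]
[261. 276.] [-17.6  34.7 110. ]
[234. 276.] [ 12.7  35.1 110. ]
```

{"name": "carry_out", "arguments": {
  "dr": [
    [0,0,-0.009],
    [0,0,-0.009],
    [0,0,-0.009],
    [0,0,-0.009],
    [0,0,-0.009],
    [0,0,-0.009],
    [0,0,-0.009],
    [0,0,-0.009],
    [0,0,-0.009],
    [0,0,-0.009]
  ],
  "translation": [
    [1.4,-0.1,-1.9],
    [2.8,-0.2,-3.8],
    [4.2,-0.4,-5.4],
    [5.6,-0.5,-6.8],
    [7,-0.7,-8],
    [8.2,-0.8,-9],
    [9.4,-0.9,-9.8],
    [10.3,-1,-10.3],
    [11.1,-1.1,-10.6],
    [11.1,-1.1,-10.6]
  ],
  "grip": [0.5,0.5,0.5,0.5,0.5,0.5,0.5,0.5,0.5,0.5]
}}

```text
time: 2.65
position: [0.6227, -0.0507, 0.1762]
tool_rot: [0.865, -0.046, 0.499, 0.028]
ft_force: [0.9, 2.3, -1.8]
grip_width: 0.0435
```

```bash
python3 - <<'E'
from h import *
o=robot.get_obs();print(o['time'],o['q'].round(2),loc(o['position']),o['ft_force'],o['grip_width'],need((-20,18,173),np.pi/3),need((5,12,173),np.pi/3))
a=shot('wrist','w2')['color'];b=shot('scene','s2')['color'][150:280,200:340]
cv2.imwrite('pics/w2c.png',np.hstack([a[100:400,150:420],cv2.resize(b,(323,300),interpolation=2)]))
E
```

```text
2.65 [-0.37  0.67  2.24  2.83  0.82 -1.49] [-41.49114551  20.53419099 176.15102565] [ 0.94619804  2.33623417 -1.82937718] 0.04353585744631805 (array([ 0.0015, -0.0003,  0.011 ]), array([ 0.46,  2.11, -0.32])) (array([ 0.0015, -0.0003,  0.011 ]), array([ 1.3 ,  4.54, -0.32]))
```

View pics/w2c.png

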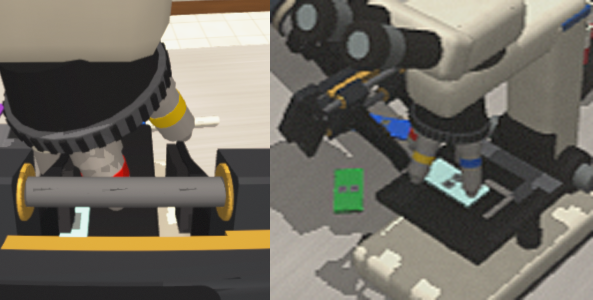

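The red barrel sits between the fingers at left-crop (112,165), yellow is clear at (165,110), and nothing is in hard contact. Now I'll push gently in +y.

{"name": "carry_out", "arguments": {
  "dr": [
    [0,0,0.01],
    [0,0,0.01],
    [0,0,0.01],
    [0,0,0.01],
    [0,0,0.01],
    [0,0,0.01],
    [0,0,0.01],
    [0,0,0.01],
    [0,0,0.01],
    [0,0,0.01],
    [0,0,0.01],
    [0,0,0.01],
    [0,0,0.01],
    [0,0,0.01],
    [0,0,0.01],
    [0,0,0.01]
  ],
  "translation": [
    [0.08,0.28,0],
    [0.16,0.56,0],
    [0.24,0.84,0],
    [0.32,1.12,0],
    [0.4,1.4,-0.1],
    [0.48,1.68,-0.1],
    [0.56,1.96,-0.1],
    [0.64,2.24,-0.1],
    [0.72,2.52,-0.1],
    [0.8,2.8,-0.1],
    [0.88,3.08,-0.2],
    [0.96,3.36,-0.2],
    [1.04,3.64,-0.2],
    [1.12,3.92,-0.2],
    [1.2,4.2,-0.2],
    [1.2,4.2,-0.2]
  ],
  "grip": [0.5,0.5,0.5,0.5,0.5,0.5,0.5,0.5,0.5,0.5,0.5,0.5,0.5,0.5,0.5,0.5]
}}

```text
time: 4.08
position: [0.6347, -0.0065, 0.1754]
tool_rot: [0.864, -0.041, 0.5, 0.025]
ft_force: [1.7, -1.1, -0.9]
grip_width: 0.0436
```

```bash
python3 - <<'E'
from h import *
o=robot.get_obs();print(o['time'],loc(o['position']),o['ft_force'],o['grip_width'])
a=shot('wrist','w3')['color'];b=shot('scene','s3')['color'][150:280,200:340]
cv2.imwrite('pics/w3c.png',np.hstack([a[100:400,150:420],cv2.resize(b,(323,300),interpolation=2)]))
E
```

```text
4.0833 [  3.65590126  12.92792577 175.36043948] [ 1.69843124 -1.14937192 -0.88470471] 0.04359948081150479
```

View pics/w3c.png

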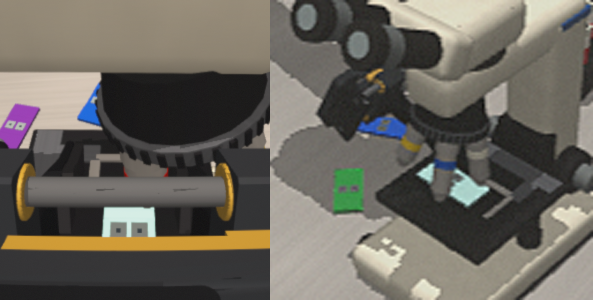

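Scene crop: blue is now in front at (443,180) and yellow on the robot's side at (408,145); the wrist crop shows the red band at the optical axis (145,172). Next I shift slightly away from yellow and withdraw along the fingers.

{"name": "carry_out", "arguments": {
  "dr": [
    [0,0,0],
    [0,0,0],
    [0,0,0],
    [0,0,0],
    [0,0,0],
    [0,0,0],
    [0,0,0],
    [0,0,0],
    [0,0,0],
    [0,0,0],
    [0,0,0],
    [0,0,0],
    [0,0,0],
    [0,0,0],
    [0,0,0]
  ],
  "translation": [
    [0,0.25,0],
    [0,0.5,0],
    [-0.5,0.55,0.2],
    [-1,0.6,0.4],
    [-1.6,0.65,0.7],
    [-2.2,0.7,1],
    [-3,0.8,1.5],
    [-4,0.9,2.1],
    [-5,1,2.7],
    [-6.5,1.1,3.6],
    [-8,1.3,4.5],
    [-9.5,1.4,5.4],
    [-9.5,1.4,5.4],
    [-9.5,1.4,5.4],
    [-9.5,1.4,5.4]
  ],
  "grip": [0.5,0.5,0.5,0.5,0.5,0.5,0.5,0.5,0.5,0.5,0.5,0.5,0.5,0.5,0.5]
}}

```text
time: 5.43
position: [0.5394, 0.0063, 0.229]
tool_rot: [0.865, -0.042, 0.5, 0.025]
ft_force: [1.6, 0.7, 0.2]
grip_width: 0.0435
```

```bash
python3 - <<'E'
from h import *
o=robot.get_obs();print(o['time'],o['q'].round(2),loc(o['position']),o['ft_force'],o['grip_width'])
c=shot('wrist','w4');a=c['color'];b=shot('scene','s4')['color'][150:280,200:340]
for v in((0,0,158),(-11,0,168),(11,0,168),(-39,40,162),(0,60,110),(-67,75,104),(83,75,104)):print(v,proj(c,w(*v)).round(1)-[150,50])
cv2.imwrite('pics/w4c.png',np.hstack([a[50:400,150:420],cv2.resize(b,(377,350),interpolation=2)]))
im=a.astype(int);m=((im[...,0]-im[...,2]>12)&(im[...,1]>140)&(im[...,0]>140)).astype(np.uint8)
cs=[q for q in cv2.findContours(m,0,2)[0] if cv2.contourArea(q)>150]
for q in cs:
    b=cv2.boxPoints(cv2.minAreaRect(q));print([(p.round(0).tolist(),loc(onz(c,p,.11)).round(1)[:2].tolist()) for p in b])
E
```

```text
5.4333 [-0.29  0.51  2.43  2.91  0.85 -1.52] [  7.09680225 109.00858283 229.00139645] [1.63125399 0.74886778 0.23933813] 0.04349576184870753
(0, 0, 158) [[132.6 158. ]]
(-11, 0, 168) [[145.  150.2]]
(11, 0, 168) [[120.5 150.2]]
(-39, 40, 162) [[180.5 189. ]]
(0, 60, 110) [[132.7 242.9]]
(-67, 75, 104) [[208.3 260.9]]
(83, 75, 104) [[ 39.4 260.8]]
[([263.0, 230.0], [19.6, -14.8]), ([299.0, 230.0], [-18.4, -14.8]), ([299.0, 276.0], [-15.5, 42.1]), ([263.0, 276.0], [18.2, 42.1])]
```

View pics/w4c.png

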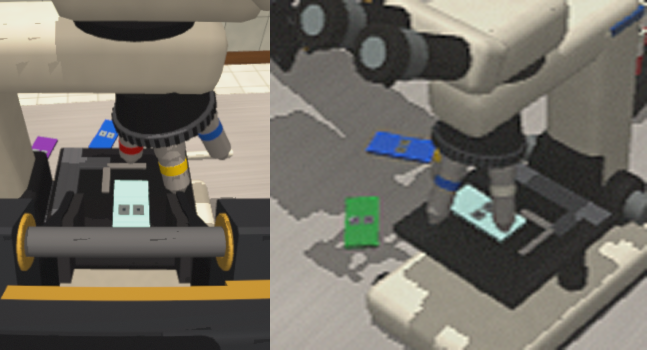

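Red's tip is at (131,160) in the wrist crop, against a predicted (133,158); yellow is at (178,190) against (180,189). It's clicked in and the fingers are clear. The chamber is centred at x ≈ +1 mm with its near end at about y 61. I'll go for the grasp at a 40° tilt.

```bash
python3 - <<'E'
from h import *
print(need((1,71,152),.7),need((1,39,120),.7))
E
```

```text
(array([ 3.530e-02,  3.462e-01, -1.000e-04]), array([ 3.69, -0.98, -7.65])) (array([ 3.530e-02,  3.462e-01, -1.000e-04]), array([  6.88,  -1.29, -10.85]))
```

{"name": "carry_out", "arguments": {
  "dr": [
    [0.01,0.1,0],
    [0.02,0.2,0],
    [0.03,0.3,0],
    [0.035,0.346,0],
    [0.035,0.346,0],
    [0.035,0.346,0],
    [0.035,0.346,0],
    [0.035,0.346,0],
    [0.035,0.346,0],
    [0.035,0.346,0],
    [0.035,0.346,0],
    [0.035,0.346,0],
    [0.035,0.346,0]
  ],
  "translation": [
    [0.6,-0.3,-1.6],
    [1.4,-0.5,-3.2],
    [2.2,-0.7,-4.8],
    [3,-0.9,-6.4],
    [3.7,-1,-7.65],
    [3.7,-1,-7.65],
    [4.4,-1.1,-8.3],
    [5.2,-1.2,-9.1],
    [6,-1.2,-10],
    [6.9,-1.3,-10.8],
    [6.9,-1.3,-10.8],
    [6.9,-1.3,-10.8],
    [6.9,-1.3,-10.8]
  ],
  "grip": [0.63,0.63,0.63,0.63,0.63,0.63,0.63,0.63,0.63,0.63,0.63,0.63,0.63]
}}

```text
time: 6.62
position: [0.6072, -0.0063, 0.1203]
tool_rot: [0.939, -0.046, 0.342, 0.017]
ft_force: [-0.1, 0.7, 0.4]
grip_width: 0.0547
```

```bash
python3 - <<'E'
from h import *
o=robot.get_obs();print(o['time'],loc(o['position']),o['ft_force'],o['grip_width'])
print(need((1,39,112),.7))
c=shot('wrist','w5');a=c['color'];b=shot('scene','s5')['color'][150:280,200:340]
cv2.imwrite('pics/w5c.png',np.hstack([a[50:400,120:440],cv2.resize(b,(377,350),interpolation=2)]))
E
```

```text
6.6167 [  1.20048236  40.31192186 120.29602509] [-0.08555353  0.69330323  0.41900967] 0.05473660687433323
(array([-0.0003, -0.0018, -0.0003]), array([ 0.13, -0.03, -0.83]))
```

View pics/w5c.png

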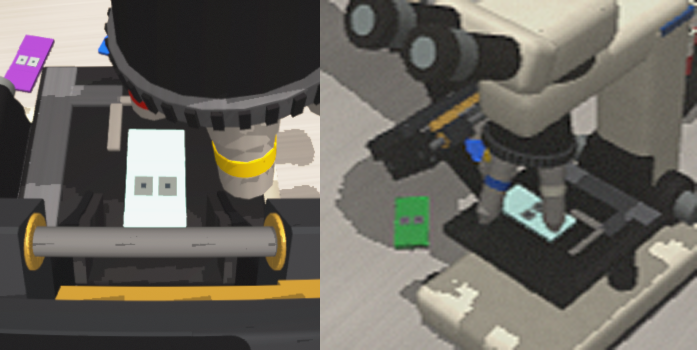

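The chamber is centred between the fingers (right crop edge near x=187, left edge near x=125) and the nosepiece is clear. I'll descend slowly.

{"name": "carry_out", "arguments": {
  "dr": [
    [0,0,0],
    [0,0,0],
    [0,0,0],
    [0,0,0],
    [0,0,0]
  ],
  "translation": [
    [0,0,-0.25],
    [0,0,-0.5],
    [0.1,0,-0.7],
    [0.1,0,-0.8],
    [0.1,0,-0.8]
  ],
  "grip": [0.63,0.63,0.63,0.63,0.63]
}}

```text
time: 7.13
position: [0.6086, -0.0064, 0.1122]
tool_rot: [0.938, -0.046, 0.342, 0.017]
ft_force: [-0.3, 0.2, -0.1]
grip_width: 0.0545
```

{"name": "carry_out", "arguments": {
  "dr": [
    [0,0,0],
    [0,0,0],
    [0,0,0],
    [0,0,0]
  ],
  "translation": [
    [0,0,-0.06],
    [0,0,-0.12],
    [0,0,-0.12],
    [0,0,-0.12]
  ],
  "grip": [0.63,0.63,0.63,0.63]
}}

```text
time: 7.47
position: [0.6087, -0.0064, 0.1113]
tool_rot: [0.938, -0.046, 0.342, 0.017]
ft_force: [0.4, 0.1, 0.7]
grip_width: 0.0548
```

{"name": "carry_out", "arguments": {
  "dr": [
    [0,0,0],
    [0,0,0],
    [0,0,0],
    [0,0,0],
    [0,0,0],
    [0,0,0],
    [0,0,0],
    [0,0,0]
  ],
  "translation": [
    [0,0,0],
    [0,0,0],
    [0,0,0],
    [0,0,0],
    [0,0,0],
    [0,0,0],
    [0,0,0],
    [0,0,0]
  ],
  "grip": [0.5,0.45,0.4,0.37,0.36,0.35,0.35,0.35],
  "newtons": 25
}}

```text
time: 8.13
position: [0.6087, -0.0064, 0.1114]
tool_rot: [0.938, -0.046, 0.342, 0.017]
ft_force: [0.2, 0.3, 0.5]
grip_width: 0.0332
```

{"name": "carry_out", "arguments": {
  "dr": [
    [0,0,0],
    [0,0,0],
    [0,0,0],
    [0,0,0]
  ],
  "translation": [
    [0,0,0],
    [0,0,0],
    [0,0,0],
    [0,0,0]
  ],
  "grip": [0.3,0.3,0.3,0.3]
}}

```text
time: 8.47
position: [0.6087, -0.0064, 0.1114]
tool_rot: [0.938, -0.046, 0.342, 0.017]
ft_force: [-0.3, -0.4, 0.6]
grip_width: 0.033
```

```bash
python3 - <<'E'
from h import *
o=robot.get_obs();print(o['time'],loc(o['position']),o['ft_force'],o['grip_width'])
c=shot('wrist','w6');a=c['color'];b=shot('top','t6')['color'][165:255,200:340]
cv2.imwrite('pics/w6c.png',np.hstack([a[50:400,120:440],cv2.resize(b,(470,350),interpolation=2)]))
E
```

```text
8.4667 [  1.23321003  38.81302887 111.3621977 ] [-0.30176073 -0.42287908  0.64525158] 0.03298552263313295
```

View pics/w6c.png

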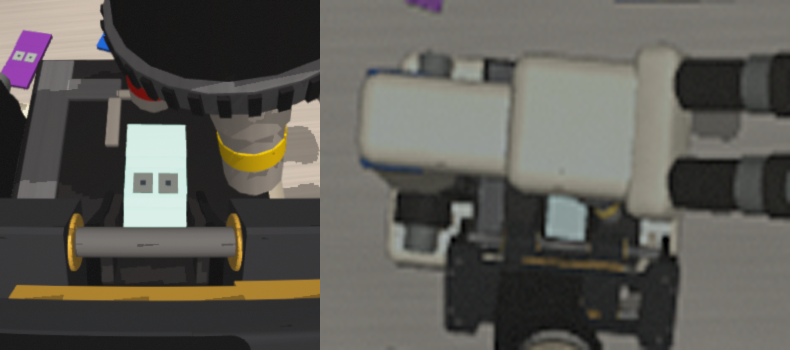

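The grip closed on the end of the chamber and holds at 33 mm. I'll lift gently and draw it straight out.

{"name": "carry_out", "arguments": {
  "dr": [
    [0,0,0],
    [0,0,0],
    [0,0,0],
    [0,0,0],
    [0,0,0],
    [0,0,0],
    [0,0,0],
    [0,0,0],
    [0,0,0],
    [0,0,0],
    [0,0,0],
    [0,0,0],
    [0,0,0],
    [0,0,0],
    [0,0,0],
    [0,0,0],
    [0,0,0],
    [0,0,0]
  ],
  "translation": [
    [0,0,0.1],
    [0,0,0.25],
    [0,0,0.45],
    [0,0,0.7],
    [0,0,0.9],
    [0,0,1],
    [-0.5,0.05,1.1],
    [-1.2,0.1,1.2],
    [-2,0.2,1.3],
    [-3,0.3,1.4],
    [-4,0.4,1.5],
    [-5,0.5,1.7],
    [-6,0.6,1.9],
    [-7,0.7,2.2],
    [-8,0.8,2.6],
    [-9,0.9,3],
    [-9.5,0.9,3.2],
    [-9.5,0.9,3.2]
  ],
  "grip": [0.3,0.3,0.3,0.3,0.3,0.3,0.3,0.3,0.3,0.3,0.3,0.3,0.3,0.3,0.3,0.3,0.3,0.3],
  "newtons": 30
}}

```text
time: 10.07
position: [0.5121, 0.0028, 0.1437]
tool_rot: [0.939, -0.046, 0.342, 0.017]
ft_force: [-0.1, 0.0, -0.5]
grip_width: 0.0328
```

```bash
python3 - <<'E'
from h import *
o=robot.get_obs();print(o['time'],o['q'].round(2),o['position'],loc(o['position']),o['ft_force'],o['grip_width'])
c=shot('wrist','w7');a=c['color'];b=shot('top','t7')['color'][165:285,200:340]
cv2.imwrite('pics/w7c.png',np.hstack([a[50:400,120:440],cv2.resize(b,(408,350),interpolation=2)]))
E
```

```text
10.0667 [-0.29  0.52  2.32  2.83  0.41 -1.43] [0.51214022 0.00284594 0.14371415] [  1.04156844 135.79935013 143.71414957] [-0.07951909  0.03795138 -0.5495681 ] 0.03284841014180858
```

View pics/w7c.png

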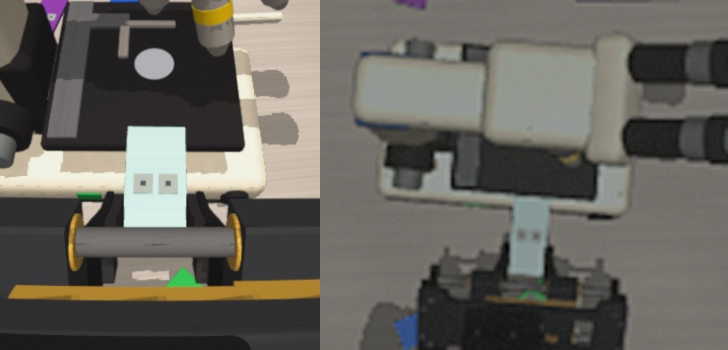

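The chamber is held level and clear of the microscope. In the wrist crop it spans (125..187, 127..228), the same as before the lift. I'll carry it over to the tray.

{"name": "carry_out", "arguments": {
  "dr": [
    [0,0,0],
    [0,0,0],
    [0,0,0],
    [0,0,0],
    [0,0,0],
    [0,0,0],
    [0,0,0],
    [0,0,0],
    [0,0,0],
    [0,0,0],
    [0,0,0],
    [0,0,0],
    [0,0,0],
    [0,0,0],
    [0,0,0],
    [0,0,0],
    [0,0,0],
    [0,0,0],
    [0,0,0],
    [0,0,0]
  ],
  "translation": [
    [-0.5,0,0.3],
    [-1.2,-0.3,0.7],
    [-2,-1,1.2],
    [-2.8,-2.2,1.7],
    [-3.6,-3.8,2],
    [-4.2,-5.8,2],
    [-4.7,-8,2],
    [-4.7,-10.4,2],
    [-4.7,-12.8,2],
    [-4.7,-15.2,2],
    [-4.7,-17.6,2],
    [-4.7,-20,1.6],
    [-4.7,-22.4,1],
    [-4.7,-24.8,0.2],
    [-4.7,-27.2,-0.6],
    [-4.7,-29.4,-1.6],
    [-4.7,-31.4,-2.8],
    [-4.7,-33.2,-4],
    [-4.7,-34.4,-5.2],
    [-4.7,-34.8,-6.2]
  ],
  "grip": [0.3,0.3,0.3,0.3,0.3,0.3,0.3,0.3,0.3,0.3,0.3,0.3,0.3,0.3,0.3,0.3,0.3,0.3,0.3,0.3]
}}

```text
time: 11.83
position: [0.4669, -0.3489, 0.0807]
tool_rot: [0.938, -0.046, 0.342, 0.018]
ft_force: [-0.0, -0.5, -0.7]
grip_width: 0.0326
```

{"name": "carry_out", "arguments": {
  "dr": [
    [0,0,0],
    [0,0,0],
    [0,0,0],
    [0,0,0],
    [0,0,0],
    [0,0,0]
  ],
  "translation": [
    [0,0,-0.8],
    [0,0,-1.8],
    [0,0,-2.8],
    [0,0,-3.5],
    [0,0,-4],
    [0,0,-4]
  ],
  "grip": [0.3,0.3,0.3,0.3,0.3,0.3]
}}

```text
time: 12.33
position: [0.4666, -0.3454, 0.0403]
tool_rot: [0.939, -0.046, 0.342, 0.016]
ft_force: [0.1, 0.9, -0.5]
grip_width: 0.0326
```

```bash
python3 - <<'E'
from h import *
o=robot.get_obs();print(o['time'],o['q'].round(2),o['position'],o['ft_force'],o['grip_width'],(tgt(.7)*Ro.from_quat(o['tool_rot']).inv()).as_rotvec())
c=shot('wrist','w8');d=shot('scene','s8');a=c['color'];t=shot('top','t8')
# chamber in three views
for n,c,z in(('w',c,.04),('s',d,.04)):
    im=c['color'].astype(int);m=((im[...,0]-im[...,2]>12)&(im[...,1]>140)).astype(np.uint8)
    for q in cv2.findContours(m,0,2)[0]:
        if 150<cv2.contourArea(q)<9000:
            print(n,cv2.contourArea(q),[onz(c,p,z)[:2].round(3).tolist() for p in cv2.boxPoints(cv2.minAreaRect(q))])
cv2.imwrite('pics/w8c.png',np.hstack([cv2.resize(a[50:400,80:480],(400,350)),cv2.resize(d['color'][250:380,60:220],(400,350),interpolation=2)]))
E
```

```text
12.3333 [-1.14  0.8   2.09  1.79  0.61 -1.18] [ 0.4665517  -0.34536783  0.04032513] [ 0.11247448  0.86670654 -0.50850268] 0.03264431996163875 [-1.31231456e-03 -1.58423646e-03 -8.54654046e-05]
w 5762.5 [[0.459, -0.328], [0.519, -0.332], [0.515, -0.368], [0.456, -0.36]]
s 373.0 [[0.449, -0.361], [0.443, -0.325], [0.527, -0.336], [0.53, -0.37]]
```

{"name": "carry_out", "arguments": {
  "dr": [
    [0,0,0],
    [0,0,0],
    [0,0,0],
    [0,0,0],
    [0,0,0],
    [0,0,0],
    [0,0,0],
    [0,0,0]
  ],
  "translation": [
    [0,0,-0.6],
    [0,0,-1.2],
    [0,0,-1.7],
    [0,0,-2.1],
    [0,0,-2.4],
    [0,0,-2.6],
    [0,0,-2.75],
    [0,0,-2.75]
  ],
  "grip": [0.3,0.3,0.3,0.3,0.3,0.3,0.3,0.3]
}}

```text
time: 13.15
position: [0.4666, -0.3453, 0.0135]
tool_rot: [0.938, -0.046, 0.342, 0.016]
ft_force: [-0.8, -0.6, -0.3]
grip_width: 0.0329
```

{"name": "carry_out", "arguments": {
  "dr": [
    [0,0,0],
    [0,0,0],
    [0,0,0],
    [0,0,0]
  ],
  "translation": [
    [0,0,-0.06],
    [0,0,-0.12],
    [0,0,-0.18],
    [0,0,-0.18]
  ],
  "grip": [0.3,0.3,0.3,0.3]
}}

```text
time: 13.48
position: [0.4667, -0.3455, 0.0121]
tool_rot: [0.938, -0.046, 0.342, 0.017]
ft_force: [-0.3, -0.9, -0.6]
grip_width: 0.0326
```

{"name": "carry_out", "arguments": {
  "dr": [
    [0,0,0],
    [0,0,0],
    [0,0,0],
    [0,0,0],
    [0,0,0]
  ],
  "translation": [
    [0,0,-0.05],
    [0,0,-0.1],
    [0,0,-0.15],
    [0,0,-0.18],
    [0,0,-0.18]
  ],
  "grip": [0.3,0.3,0.3,0.3,0.3]
}}

```text
time: 13.9
position: [0.4667, -0.3454, 0.0104]
tool_rot: [0.938, -0.046, 0.342, 0.017]
ft_force: [-0.9, -0.3, 1.0]
grip_width: 0.033
```

The force has turned to +1 N, so the chamber is touching the floor. I'll lower another 0.5 mm and open slowly.

{"name": "carry_out", "arguments": {
  "dr": [
    [0,0,0],
    [0,0,0],
    [0,0,0],
    [0,0,0],
    [0,0,0],
    [0,0,0],
    [0,0,0],
    [0,0,0],
    [0,0,0],
    [0,0,0]
  ],
  "translation": [
    [0,0,-0.04],
    [0,0,-0.04],
    [0,0,-0.04],
    [0,0,-0.04],
    [0,0,-0.04],
    [0,0,-0.04],
    [0,0,-0.04],
    [0,0,-0.04],
    [0,0,-0.04],
    [0,0,-0.04]
  ],
  "grip": [0.3,0.3,0.4,0.43,0.47,0.51,0.55,0.6,0.6,0.6]
}}

```text
time: 14.73
position: [0.4668, -0.3454, 0.0098]
tool_rot: [0.938, -0.045, 0.342, 0.017]
ft_force: [0.9, 0.3, 1.8]
grip_width: 0.0514
```

{"name": "carry_out", "arguments": {
  "dr": [
    [0,0,0],
    [0,0,0],
    [0,0,0],
    [0,0,0],
    [0,0,0],
    [0,0,0],
    [0,0,0],
    [0,0,0],
    [0,0,0],
    [0,0,0],
    [0,0,0],
    [0,0,0]
  ],
  "translation": [
    [0,0,0.3],
    [-0.3,0,0.8],
    [-0.7,0,1.6],
    [-1.2,0,2.6],
    [-1.8,0,3.8],
    [-2.4,0,5],
    [-3.2,0,6.5],
    [-4,0,8],
    [-5,0,10],
    [-6,0,12],
    [-6,0,12],
    [-6,0,12]
  ],
  "grip": [0.6,0.6,0.6,0.6,0.6,0.6,0.6,0.6,0.6,0.6,0.6,0.6]
}}

```text
time: 15.73
position: [0.4062, -0.346, 0.1309]
tool_rot: [0.938, -0.046, 0.342, 0.018]
ft_force: [0.1, 0.4, -0.4]
grip_width: 0.052
```

```bash
python3 - <<'E'
from h import *
o=robot.get_obs();print(o['time'],o['position'],o['ft_force'],o['grip_width'])
c=shot('wrist','w9');d=shot('scene','s9');t=shot('top','t9')
for n,c in(('w',c),('s',d),('t',t)):
    im=c['color'].astype(int);m=((im[...,0]-im[...,2]>12)&(im[...,0]-im[...,2]<90)&(im[...,1]>120)).astype(np.uint8)
    for q in cv2.findContours(m,0,2)[0]:
        if 100<cv2.contourArea(q)<9000:
            b=np.array([onz(c,p,.009)[:2] for p in cv2.boxPoints(cv2.minAreaRect(q))]);print(n,b.round(3).tolist(),b.mean(0))
cv2.imwrite('pics/w9c.png',np.hstack([cv2.resize(c['color'][165:300,200:430],(340,200)) if 0 else cv2.resize(load('w9')['color'],(400,300)),cv2.resize(d['color'][140:380,60:365],(381,300),interpolation=2)]))
E
```

```text
15.7333 [ 0.4062057  -0.34599654  0.13085412] [ 0.06808738  0.35083552 -0.43465553] 0.0520209267857303
w [[0.521, -0.331], [0.517, -0.367], [0.443, -0.359], [0.446, -0.326]] [ 0.48167372 -0.34594737]
s [[0.447, -0.359], [0.443, -0.324], [0.524, -0.335], [0.527, -0.368]] [ 0.4854393 -0.3465861]
t [[0.447, -0.327], [0.519, -0.334], [0.516, -0.366], [0.445, -0.359]] [ 0.48181151 -0.34653547]
```

View pics/w9c.png

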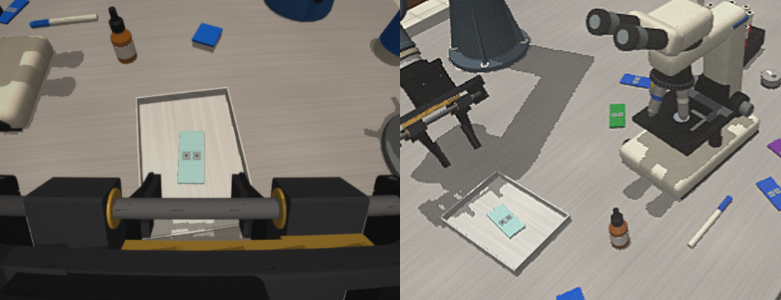

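The chamber lies flat in the tray, grids up. The three views agree on its centre, about (0.482, -0.346), within 2 mm or so of the measured tray centre. The gripper is clear at z 0.13, so I'm handing in.

```bash
python3 -c "
from rig import robot
print(robot.hand_in())"
```

```text
the job is handed in; nothing more can be done
None
```

The microscope is parked and I've handed the job in. It took about 16 s of the 61 s, and no verdict is reported.

- **Nosepiece:** red was already on the robot's side, so one gentle push towards the pillar turned the nosepiece one click. In the wrist view after letting go, the red lens was within about 2 px of where it should sit on the optical axis. I did not measure it again just before hand-in.
- **Chamber:** I gripped its free end with the gripper tilted 40°, lifted it 10 mm, drew it straight out and set it down on the tray floor under light contact (about 1–2 N). The last wrist, scene and top views put its centre at about (0.482–0.485, -0.346), within about 3 mm of the measured tray centre. It lies flat with the grids up, and the gripper is clear.
- **Forces:** the wrist force stayed below about 3 N at every reading, taken at the end of each move.
- **Bystanders:** none looked displaced in the last views; I did not measure their positions.
- **Disagreements:**
  - The stage corners fitted the microscope pose only to 3–4 mm.
  - The gripper read 33 mm on the 35 mm wide chamber, but the hold was firm.

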